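# Seat the front sprocket on its keyed shaft

## Task

The dark cast iron sprocket is sitting high on its shaft because its keyways are not in line with the shaft's keys. Grip it by its hub, turn it until the keyways line up and press it down until it drops fully home on the seat, then let go. Do not shift the aluminium pulley on the other stand.

Things in the scene. Friction and masses are not known exactly. Their poses are not given: they have to be found in the camera images.
- sprocket_mid (a point): Centre of the loose dark cast iron sprocket (0.3-0.65 kg), 21 mm above its underside: toothed disc 82 across, 10 thick, under an oblong hub 32 tall, 50 along x, 32 along y with flat sides to grip; z up. Bore 20 square with two keyways 16 wide reaching 17 out along +x and -x, yellow marks at their ends; half-turn symmetric. Starts on top of the keys, 18 mm too high, 34-90 degrees off.
- sprocket_seat (a point): On the shaft's axis at the seat, the flat housing top (52 mm across, 50 above the bench) on which the sprocket must lie; fully home, sprocket_mid is 21 mm above it. The fixed stand has a green base 120 mm along x, 80 along y, 12 thick, with a white stripe at both ends of its long middle line. The shaft's keys point along +x and -x, as the stripes do.
- shaft_end (a point): Centre of the upper end of the upright 17 mm round shaft, 50 mm above the seat; a red line on it lies along the keys (x). Two keys, 9 mm wide, reach 15 mm out from the axis and 18 mm up from the seat; keyways pass over them when within about 12 degrees of line. The end is 11 mm below the hub's top at the start and stands 8 mm out of it when home.
- pulley_mid (a point): Centre, half-way up, of the loose bright aluminium belt pulley (80 mm across, 42 tall with its hub, smooth rim, no teeth) on a like stand with a grey base: a bystander, not to be moved. The two stands may be either way round.
Mind the look-alikes: they are no part of the job. What is shaped like the part that bears sprocket_seat but purple is not meant.

How it is judged:
At the end, for the whole second after the job is handed in: The sprocket lies fully home on its seat: its centre within 4 mm of the home height and 6 mm of the shaft's axis, level within 6 degrees, keyways in line with the keys within 20 degrees (z of sprocket_mid in the frame of sprocket_seat below 0.025 m and horizontal distance between sprocket_mid and sprocket_seat below 0.006 m and angle between sprocket_mid's own z axis and vertical below 0.1 rad and angle between the x axis of sprocket_mid and the x axis of sprocket_seat, either way round below 0.35 rad); the robot touches nothing.
It fails at once if the aluminium pulley is moved more than 10 mm (distance of pulley_mid from where it was at the start of the episode above 0.01 m).
It also fails if it takes over 32 s, if anything falls off the work surface, if the arm or the gripper's body presses on something with over 40 N, if the wrist force passes 120 N, or if a joint passes its speed limit or range.

## Robot

A 6-joint arm with a two-finger parallel gripper is mounted at the origin on the work surface. World frame = base frame: x ahead of the robot, y to its left, z up, the work surface at z = 0. Lengths are in m, angles in rad, forces in N, time in s.
With the tool pointing down it reaches from about 0.375 to 0.975 m from the base axis. Payload 3.8 kg.
Tool frame: the origin (TCP) lies on the mounting face of the last link; the fingertips stand 173 mm ahead of it and the grasp point (between the pads) lies 155 mm ahead of it; z points along the fingers, y is the direction in which the jaws open and shut (so a half turn about z gives the same grasp; the last joint's range is limited). The gripper opens to 85 mm and grips with 20 to 120 N. Pads are 22 mm wide; open, the fingers measure 114 mm over their backs; the gripper's body (76 mm by 85 mm) begins 54 mm behind the grasp point. The pads swing forward as they close: fully open they stand 13 mm farther back than shut.
Start: joints at [1.115, 0.264, 1.604, -0, 1.274, -0.037], TCP at [0.274, 0.617, 0.405] pointing down, gripper open.
Joint ranges: [-2.63, 2.63], [-0.94, 2.18], [0.31, 2.57], [-1.31, 4.45], [0, 2.66], [-2.55, 2.55]. Speed limits (rad/s): [2.57, 2.57, 3.14, 3.14, 3.14, 3.14].

## Interface

Orientations are given as a rotation vector (axis times angle).
In Python, from workcell import bot gives the robot as it stands.
- The arm moves only by the shell command python3 -m jog 'ROWS' [FORCE]. ROWS is JSON, a list that holds one entry, the list of rows, each a list of 7 numbers: the closure, from 0 (fully open) to 1 (shut), then the shift along the tool's x, y, z in cm, then the turn, a rotation vector about the tool's x, y, z in rad. A call has 1 to 12 rows; each row is the pose to reach, as a shift and turn from the pose commanded when the call began, along the tool's axes at that moment; what a row does not reach only later rows make up. A row lasts 1/8 s, in which the tool goes at most 62.5 mm and 10.7 degrees, less where a joint would pass 70% of its speed; a pose out of reach is approached as far as the arm can. A call with a gripper value outside its range is refused whole. The fingers move at their own pace and stop on an object; FORCE is the grip in N (left out, the last holds). Time passes only in rows, so rows that repeat a pose let the fingers close. It gives the time, the measured TCP pose, the force and the opening at its end, in the units of the state.
- bot.read_state(): the state, without advancing time (a new reading comes with each control period).
- bot.read_camera(name): name is "side" or "top"; returns the picture (480x640x3 uint8, red, green, blue); there is no depth.
- bot.camera_model(name): a dict with "intrinsics" (3x3 intrinsics, pixels), "rvec" (rotation vector, rad) and "tvec" (3), from world to camera coordinates, as OpenCV has them. Camera axes: x right, y down, z forward; pixel columns grow to the right and rows downward; lengths in m; the calibration is good to about 2 mm. A picture is of the moment at which its call begins. camera_model takes no time and is no camera call.
- bot.finish_job(): hands the job in, once; it reports no verdict.
The state is a dict: "time": time; "q": joint angles; "joint_vel": joint speeds; "joint_torque": joint torques, N m; "tool_pos": TCP position; "tcp_rot": TCP orientation; "wrist_force": force on the tool from outside, world axes, zero at the start; "torque": the same for the moment, N m; "width": opening from 0.0 (shut) to 1.0 (fully open).
Only numpy, scipy, OpenCV 4.12 (cv2) and the standard library are available. Lean on these libraries where they do the work, as an engineer would, in place of code of your own. Each camera call takes 0.05 s, during which the arm holds its last target.

## Working session

There is one attempt and no reset: what is moved stays moved. The work goes in short steps, Python scripts to look and compute and a shell command to move; the robot and the scene stay as the last step left them, time stands still between calls to the robot, and variables do not carry over. Pictures are saved under pics/ and viewed, and the job is handed in when it is done.

```bash
mkdir -p pics; ls
python3 - <<'E'
from workcell import bot
import cv2
for n in("side","top"):
    cv2.imwrite(f"pics/{n}0.png",bot.read_camera(n)[:,:,::-1])
    print(n,bot.camera_model(n))
print(bot.read_state())
E
```

```text
pics
side {'intrinsics': array([[551.6127865 ,   0.        , 316.25139422],
       [  0.        , 551.6127865 , 236.5359851 ],
       [  0.        ,   0.        ,   1.        ]]), 'rvec': array([ 2.2317946 , -0.24756476,  0.12548899]), 'tvec': array([-0.53402588,  0.23551258,  1.08670452])}
top {'intrinsics': array([[607.59254786,   0.        , 319.62540296],
       [  0.        , 607.59254786, 245.64524807],
       [  0.        ,   0.        ,   1.        ]]), 'rvec': array([ 2.08336089, -2.14337888,  0.20302736]), 'tvec': array([0.14565556, 0.57792728, 1.40248436])}
{'time': 0.1, 'q': array([ 1.11510561e+00,  2.64690020e-01,  1.60524153e+00, -1.83482230e-05,
        1.27370628e+00, -3.69306995e-02]), 'joint_vel': array([-0.00085438, -0.00178494, -0.00198666, -0.00075626, -0.00050486,
        0.00087176]), 'joint_torque': array([ 1.27877851e-03, -5.16710401e+01, -3.68590665e+01,  2.26978457e-06,
        6.40049460e-03,  2.82215808e-06]), 'tool_pos': array([0.27436112, 0.61638765, 0.40347573]), 'tcp_rot': array([-0.65288227, -3.07250928,  0.00312183]), 'wrist_force': array([-0.70672809, -1.44124704,  0.10569478]), 'torque': array([-0.01097196,  0.01796006, -0.01202897]), 'width': 1.0009940625709328}
```

View pics/side0.png

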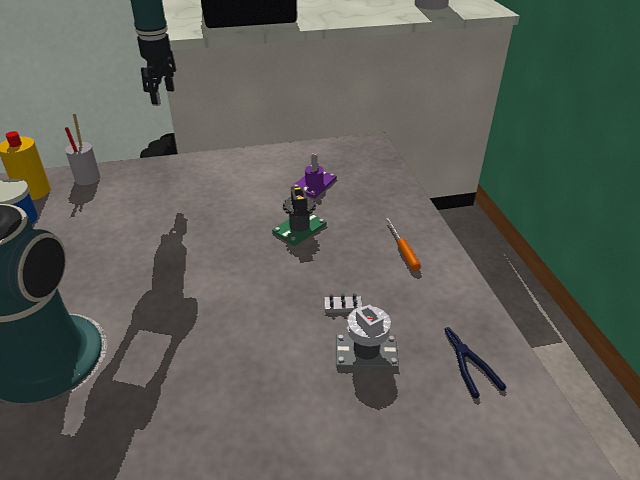

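View pics/top0.png

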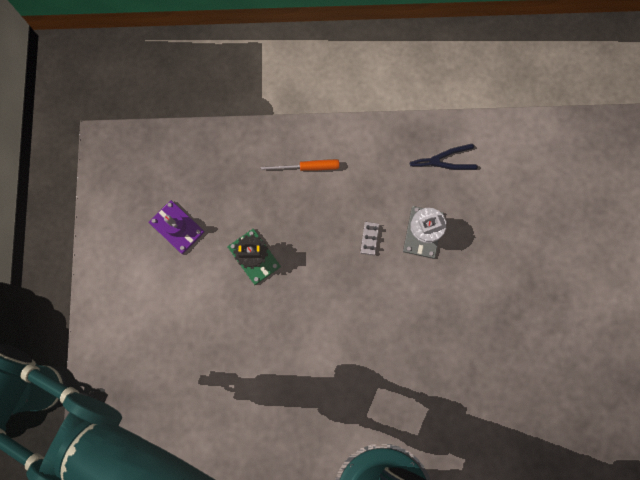

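Candidates:
- The dark toothed sprocket on the green base, at top (252,250) and side (299,205). This is the one I want.
- The purple stand with a bare shaft, at top (175,225) and side (315,180). It is a look-alike.
- The bright pulley on the grey base, at top (428,225) and side (369,325). It is the bystander.

Next I'll check the choice in a close crop.

Run:
```python
import cv2,numpy as np
a=cv2.imread("pics/top0.png")[215:295,212:312]; b=cv2.imread("pics/side0.png")[170:250,255:355]
f=lambda x:cv2.resize(x,(640,512),interpolation=cv2.INTER_CUBIC)
cv2.imwrite("pics/c_top0.png",f(a));cv2.imwrite("pics/c_side0.png",f(b))
```

```text
(no output)
```

View pics/c_top0.png

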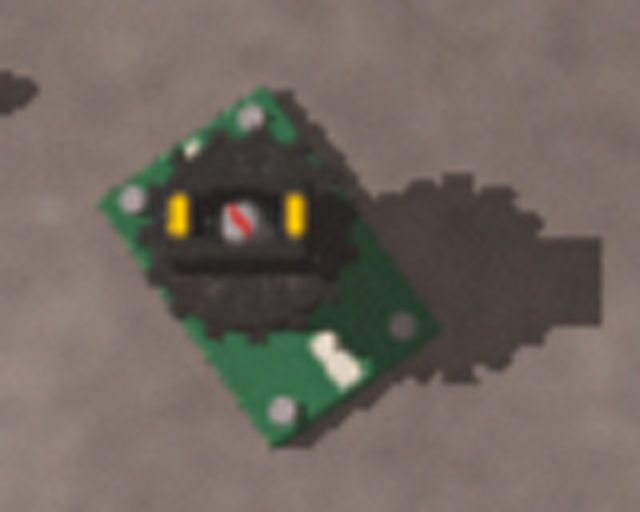

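View pics/c_side0.png

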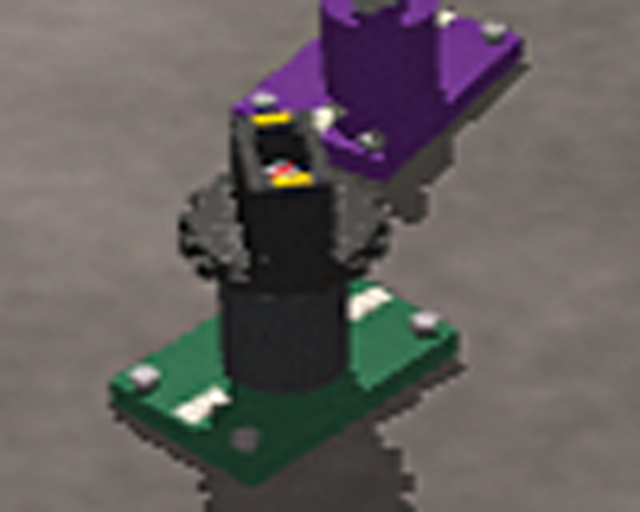

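Crops confirm the choice. It is a dark toothed disc with yellow marks at top-crop (178,216) and (295,216), on a green base, with the red shaft line at (240,220). Now I'll measure.

```bash
cat > h.py <<'E'
import cv2,numpy as np
from workcell import bot
M={n:bot.camera_model(n) for n in("side","top")}
def P(n):
    m=M[n];R=cv2.Rodrigues(m["rvec"])[0];return m["intrinsics"]@np.c_[R,m["tvec"]]
def tri(a,b): # side,top px
    X=cv2.triangulatePoints(P("side"),P("top"),np.float64(a).reshape(2,1),np.float64(b).reshape(2,1));return (X[:3]/X[3]).ravel()
def proj(n,X):
    m=M[n];return cv2.projectPoints(np.float64(X).reshape(-1,3),m["rvec"],m["tvec"],m["intrinsics"],None)[0].reshape(-1,2)
def atz(n,p,z):
    p3=P(n);A=np.c_[p3[:,0],p3[:,1],-np.array([p[0],p[1],1.])];return np.linalg.solve(A,-(p3[:,2]*z+p3[:,3]))[:2]
def blobs(im,mask,box,mina=3):
    x0,y0,x1,y1=box;m=np.zeros(mask.shape,np.uint8);m[y0:y1,x0:x1]=mask[y0:y1,x0:x1]
    n,l,s,c=cv2.connectedComponentsWithStats(m);return [(c[i],s[i,4]) for i in range(1,n) if s[i,4]>=mina]
def yellow(im): b,g,r=[im[:,:,i].astype(int) for i in range(3)];return ((r>140)&(g>100)&(b<90)).astype(np.uint8)
def red(im): b,g,r=[im[:,:,i].astype(int) for i in range(3)];return ((r>130)&(g<100)&(b<100)).astype(np.uint8)
def green(im): b,g,r=[im[:,:,i].astype(int) for i in range(3)];return ((g>r*1.5)&(g>b*1.15)&(g>35)).astype(np.uint8)
E
python3 - <<'E'
from h import *
S=cv2.imread("pics/side0.png");T=cv2.imread("pics/top0.png")
bs=(255,170,355,250);bt=(212,215,312,295)
for nm,f in(("y",yellow),("r",red)):
    print(nm,blobs(S,f(S),bs,2),blobs(T,f(T),bt,2))
ys=sorted([c for c,a in blobs(S,yellow(S),bs)],key=lambda c:c[0]);yt=sorted([c for c,a in blobs(T,yellow(T),bt)],key=lambda c:c[0])
# far mark in side=left upper
pts=[tri(ys[i],yt[i]) for i in(0,1)]
print(pts,np.mean(pts,0)); d=pts[1]-pts[0];print("len",np.linalg.norm(d),"ang",np.degrees(np.arctan2(d[1],d[0])))
f=lambda u,x0,y0:np.array([x0+(u[0]+.5)/6.4-.5,y0+(u[1]+.5)/6.4-.5])
tc=[(100,205),(262,90),(440,330),(272,445)]
sc=[(112,383),(360,282),(458,332),(250,470)]
q=[atz("top",f(u,212,215),.012) for u in tc];print("base top cam",q,np.mean(q,0))
d=(q[2]-q[1]+q[3]-q[0]);print("long ang",np.degrees(np.arctan2(d[1],d[0])),np.linalg.norm(q[2]-q[1]),np.linalg.norm(q[1]-q[0]))
# red
r_s=blobs(S,red(S),bs,2);r_t=blobs(T,red(T),bt,2)
if r_s and r_t: print("shaft end",tri(r_s[0][0],r_t[0][0]), atz("top",r_t[0][0],.1))
# screws/stripes in both views
for s,t in [((145,378),(132,200)),((425,322),(282,410)) ]: pass
for nm,s,t in [("str",(202,405),(0,0)),("str",(370,303),(338,360))]:
    print(nm,atz("side",f(s,255,170),.012),atz("top",f(t,212,215),.012) if t!=(0,0) else "")
E
```

```text
y [(array([296.5, 188. ]), np.int32(6)), (array([300.33333333, 197.58333333]), np.int32(12))] [(array([239.17647059, 248.29411765]), np.int32(17)), (array([257.5, 248. ]), np.int32(14))]
r [] [(array([249., 249.]), np.int32(7))]
[array([0.56966013, 0.31543981, 0.11120376]), array([0.56985762, 0.27297954, 0.11083325])] [0.56975887 0.29420968 0.1110185 ]
len 0.04246235175141126 ang -89.73351618572477
base top cam [array([0.59548512, 0.35906587]), array([0.63943644, 0.2958567 ]), array([0.54246596, 0.22772054]), array([0.49967093, 0.29279789])] [0.56926461 0.29386025]
long ang -145.11685893118803 0.11851501177134376 0.07698776696192494
str [0.53157412 0.26973071] 
str [0.6100914  0.32101229] [0.53190663 0.2671705 ]
```

```bash
cat >> h.py <<'E'
from scipy.spatial.transform import Rotation as Ro
def delta(target,yaw_y):
    """tool-frame shift in cm and turn to TCP target, tool z down, jaw axis at yaw_y deg (mod 180, nearest)"""
    s=bot.read_state();R=Ro.from_rotvec(s["tcp_rot"])
    best=None
    for k in(0,180):
        a=np.radians(yaw_y+k);y=np.array([np.cos(a),np.sin(a),0]);z=np.array([0,0,-1.]);x=np.cross(y,z)
        r=(R.inv()*Ro.from_matrix(np.c_[x,y,z])).as_rotvec()
        print("shift cm",np.round(R.inv().apply(np.array(target)-s["tool_pos"])*100,2),"turn",np.round(r,3))
    print("t",s["time"],"pos",np.round(s["tool_pos"],4),"F",np.round(s["wrist_force"],1),"q",np.round(s["q"],2),"w",round(s["width"],3))
E
python3 -c "
from h import *
delta((.5695,.294,.34),0.3)"
```

```text
shift cm [-40.07 -17.44   6.38] turn [-2.000e-03  1.000e-03  1.147e+00]
shift cm [-40.07 -17.44   6.38] turn [-1.000e-03 -2.000e-03 -1.995e+00]
t 0.1 pos [0.2744 0.6164 0.4035] F [-0.7 -1.4  0.1] q [ 1.12  0.26  1.61 -0.    1.27 -0.04] w 1.001
```

```bash
python3 -m jog '[[[0,-5.7,-2.5,0.9,0,0,0.16],[0,-11.4,-5,1.8,0,0,0.33],[0,-17.2,-7.5,2.7,0,0,0.49],[0,-22.9,-10,3.6,0,0,0.66],[0,-28.6,-12.5,4.6,0,0,0.82],[0,-34.3,-15,5.5,0,0,0.98],[0,-40,-17.4,6.4,0,0,1.147],[0,-40.1,-17.4,6.4,0,0,1.147],[0,-40.1,-17.4,6.4,0,0,1.147],[0,-40.1,-17.4,6.4,0,0,1.147]]]' 30
python3 - <<'E'
from h import *
delta((.5695,.294,.255),0.3)
S=bot.read_camera("side")[:,:,::-1];T=bot.read_camera("top")[:,:,::-1]
a=np.hstack([cv2.resize(T[170:310,180:320],(400,400)),cv2.resize(S[90:250,220:380],(400,400))]);cv2.imwrite("pics/v1.png",a)
E
```

```text
time: 1.35
tool_pos: [0.5692, 0.2958, 0.3407]
tcp_rot: [-2.213, -2.229, 0.0]
wrist_force: [-0.2, 1.2, 0.2]
width: 1.0
shift cm [-0.18  0.03  8.57] turn [-0.    -0.     0.002]
shift cm [-0.18  0.03  8.57] turn [ 1.00e-03 -1.00e-03 -3.14e+00]
t 1.35 pos [0.5692 0.2958 0.3407] F [-0.2  1.2  0.2] q [0.44 0.25 1.75 0.   1.15 0.43] w 1.0
```

View pics/v1.png

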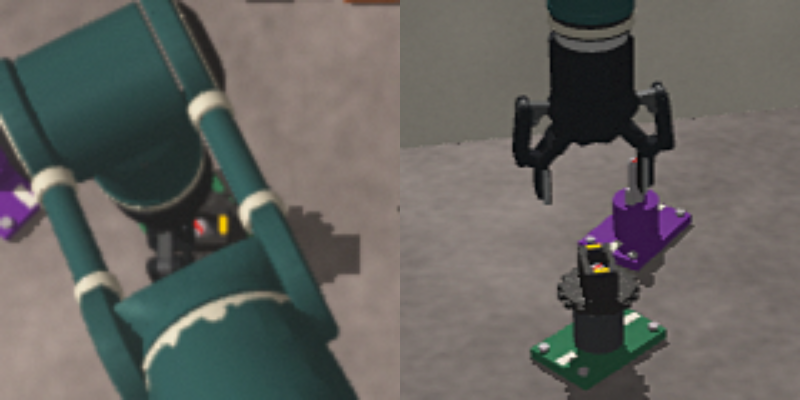

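The fingers hang astride the hub at right-panel (545–650, 190), with the hub below at (600,255). I'll descend with a small correction.

```bash
python3 -m jog '[[[0,-0.2,0,2.5,0,0,0],[0,-0.2,0,5,0,0,0],[0,-0.2,0,7,0,0,0],[0,-0.2,0,8.5,0,0,0],[0,-0.2,0,8.6,0,0,0],[0,-0.2,0,8.6,0,0,0]]]' 30
python3 - <<'E'
from h import *
delta((.5695,.294,.255),0.3)
S=bot.read_camera("side")[:,:,::-1]
cv2.imwrite("pics/v2.png",cv2.resize(S[140:260,240:360],(600,600)))
E
```

```text
time: 2.2
tool_pos: [0.5704, 0.2929, 0.2553]
tcp_rot: [2.215, 2.227, 0.002]
wrist_force: [0.1, 0.1, 0.3]
width: 1.002
shift cm [ 0.11 -0.09  0.03] turn [ 0.001 -0.    -0.   ]
shift cm [ 0.11 -0.09  0.03] turn [-1.000e-03 -1.000e-03  3.141e+00]
t 2.2 pos [0.5704 0.2929 0.2553] F [0.1 0.1 0.3] q [0.44 0.33 1.81 0.   1.   0.43] w 1.002
```

View pics/v2.png

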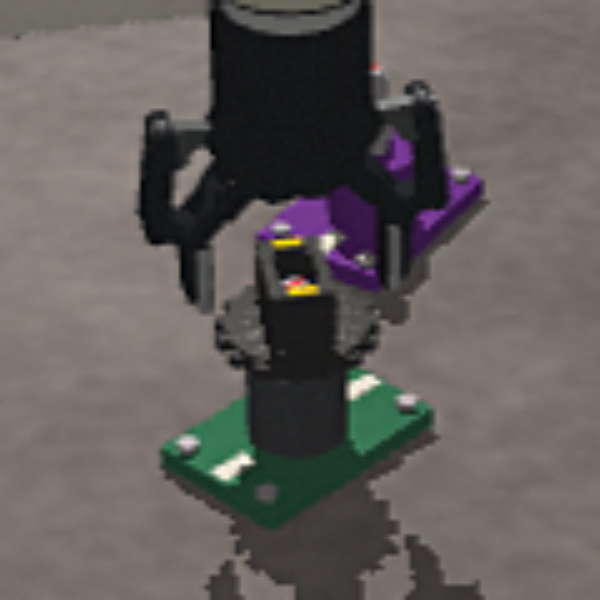

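Both fingers straddle the hub at (200,270) and (392,250), above the disc. I'll close.

```bash
python3 -m jog '[[[0.5,0.1,-0.1,0,0,0,0],[1,0.1,-0.1,0,0,0,0],[1,0.1,-0.1,0,0,0,0],[1,0.1,-0.1,0,0,0,0],[1,0.1,-0.1,0,0,0,0],[1,0.1,-0.1,0,0,0,0]]]' 40
python3 - <<'E'
from h import *
delta((.5695,.294,.255),0.3)
S=bot.read_camera("side")[:,:,::-1]
cv2.imwrite("pics/v3.png",cv2.resize(S[140:260,240:360],(600,600)))
E
```

```text
time: 3.0
tool_pos: [0.5693, 0.2937, 0.2552]
tcp_rot: [2.216, 2.227, 0.001]
wrist_force: [0.4, -0.7, 4.9]
width: 0.367
shift cm [0.03 0.02 0.02] turn [ 0.001 -0.    -0.   ]
shift cm [0.03 0.02 0.02] turn [-0.000e+00 -1.000e-03  3.141e+00]
t 3.0 pos [0.5693 0.2937 0.2552] F [ 0.4 -0.7  4.9] q [ 0.44  0.33  1.82 -0.    1.    0.43] w 0.367
```

View pics/v3.png

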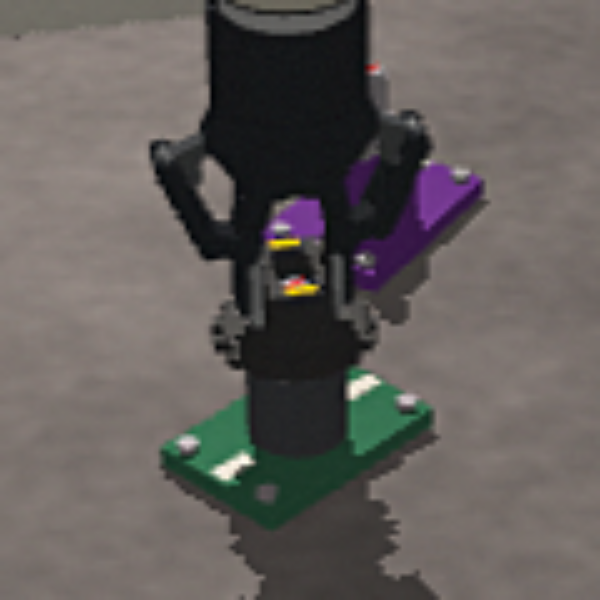

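The pads sit on the hub's flats at (258,290) and (340,290), and the width of 0.367 matches about 32 mm. I'll lift 2 mm and turn 55.4°, then compare the angle with the marks.

```bash
python3 -m jog '[[[1,0,0,-0.2,0,0,0],[1,0,0,-0.2,0,0,0.16],[1,0,0,-0.2,0,0,0.33],[1,0,0,-0.2,0,0,0.49],[1,0,0,-0.2,0,0,0.65],[1,0,0,-0.2,0,0,0.81],[1,0,0,-0.2,0,0,0.967],[1,0,0,-0.2,0,0,0.967],[1,0,0,-0.2,0,0,0.967]]]' 40
python3 - <<'E'
from h import *
delta((.5695,.294,.236),-55.1)
S=bot.read_camera("side")[:,:,::-1]
cv2.imwrite("pics/v4.png",cv2.resize(S[140:260,240:360],(600,600)))
E
```

```text
time: 4.18
tool_pos: [0.5686, 0.2934, 0.2557]
tcp_rot: [2.996, 0.945, -0.003]
wrist_force: [-0.4, 0.1, -3.0]
width: 0.368
shift cm [ 0.11 -0.    1.97] turn [-0.     0.002  0.002]
shift cm [ 0.11 -0.    1.97] turn [-3.000e-03 -0.000e+00 -3.139e+00]
t 4.175 pos [0.5686 0.2934 0.2557] F [-0.4  0.1 -3. ] q [ 0.44  0.33  1.82 -0.    1.    1.4 ] w 0.368
```

View pics/v4.png

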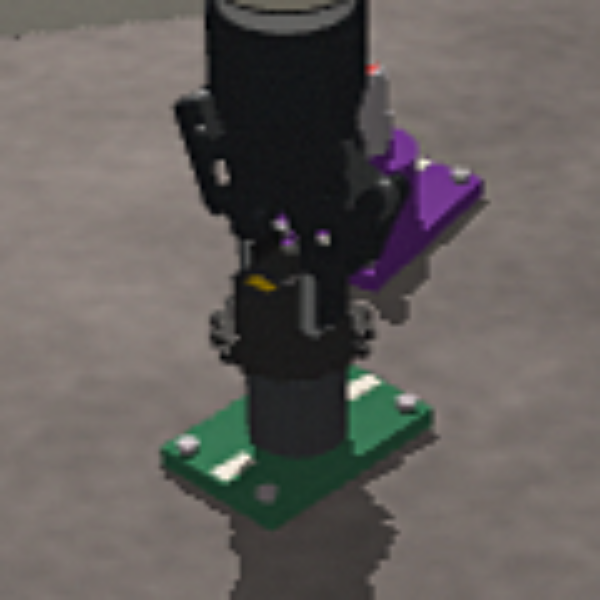

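The hub has turned. Its near mark, at (262,283), now lies on the stripe side, in line with the base stripes. I'll press down gently.

```bash
python3 -m jog '[[[1,0.1,0,0.4,0,0,0],[1,0.1,0,0.8,0,0,0],[1,0.1,0,1.2,0,0,0],[1,0.1,0,1.2,0,0,0]]]' 40
python3 - <<'E'
from h import *
delta((.5695,.294,.236),-55.1)
E
```

```text
time: 4.72
tool_pos: [0.5696, 0.294, 0.2439]
tcp_rot: [2.997, 0.942, -0.002]
wrist_force: [-0.5, 0.1, -2.1]
width: 0.367
shift cm [-0.01 -0.    0.79] turn [-0.     0.001 -0.   ]
shift cm [-0.01 -0.    0.79] turn [2.000e-03 0.000e+00 3.141e+00]
t 4.725 pos [0.5696 0.294  0.2439] F [-0.5  0.1 -2.1] q [ 0.44  0.34  1.82 -0.    0.98  1.4 ] w 0.367
```

It went down 12 mm with no reaction force, so the keyways are over the keys. I'll continue to the seat.

```bash
python3 -m jog '[[[1,0,0,0.3,0,0,0],[1,0,0,0.6,0,0,0],[1,0,0,0.8,0,0,0],[1,0,0,0.8,0,0,0]]]' 40
python3 - <<'E'
from h import *
delta((.5695,.294,.236),-55.1)
S=bot.read_camera("side")[:,:,::-1]
cv2.imwrite("pics/v5.png",cv2.resize(S[140:260,240:360],(600,600)))
E
```

```text
time: 5.22
tool_pos: [0.57, 0.2942, 0.2376]
tcp_rot: [2.997, 0.942, 0.0]
wrist_force: [-3.5, -1.6, 4.3]
width: 0.369
shift cm [-0.05 -0.01  0.16] turn [ 0. -0. -0.]
shift cm [-0.05 -0.01  0.16] turn [-0.    -0.     3.141]
t 5.225 pos [0.57   0.2942 0.2376] F [-3.5 -1.6  4.3] q [ 0.44  0.35  1.82 -0.    0.97  1.4 ] w 0.369
```

View pics/v5.png

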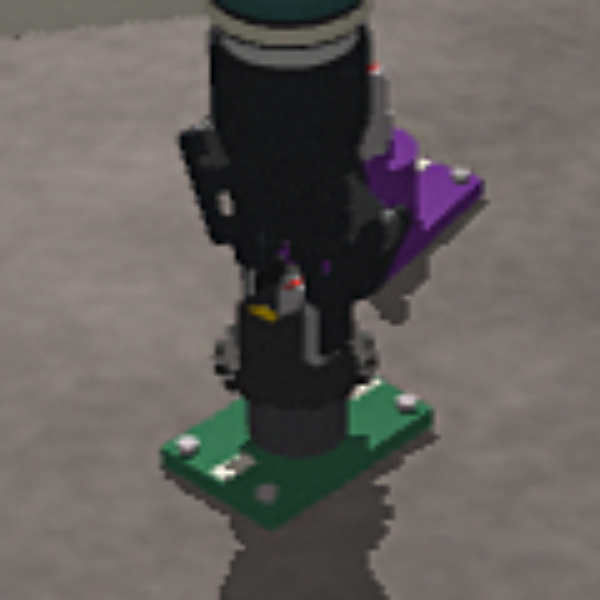

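The shaft end with its red line now stands out of the hub at (292,285), and the force has begun to rise. I'll press a bit more to be sure it is fully home.

```bash
python3 -m jog '[[[1,0,0,0.2,0,0,0],[1,0,0,0.4,0,0,0],[1,0,0,0.4,0,0,0]]]' 40
python3 - <<'E'
from h import *
delta((.5695,.294,.236),-55.1)
E
```

```text
time: 5.65
tool_pos: [0.5701, 0.2942, 0.2374]
tcp_rot: [2.997, 0.942, 0.001]
wrist_force: [-12.1, -5.5, 22.9]
width: 0.366
shift cm [-0.06 -0.02  0.14] turn [ 0. -0. -0.]
shift cm [-0.06 -0.02  0.14] turn [-0.    -0.     3.141]
t 5.65 pos [0.5701 0.2942 0.2374] F [-12.1  -5.5  22.9] q [ 0.44  0.35  1.82 -0.    0.97  1.4 ] w 0.366
```

It has bottomed out: 17.8 mm below the start height at 23 N. I'll relax the press, open, then retreat.

```bash
python3 -m jog '[[[1,0,0,-0.4,0,0,0],[1,0,0,-0.4,0,0,0],[0,0,0,-0.4,0,0,0],[0,0,0,-0.4,0,0,0],[0,0,0,-0.4,0,0,0],[0,0,0,-0.4,0,0,0],[0,0,0,-0.4,0,0,0]]]' 30
python3 - <<'E'
from h import *
delta((.5695,.294,.236),-55.1)
S=bot.read_camera("side")[:,:,::-1]
cv2.imwrite("pics/v6.png",cv2.resize(S[140:260,240:360],(600,600)))
E
```

```text
time: 6.52
tool_pos: [0.5699, 0.2942, 0.2366]
tcp_rot: [2.997, 0.942, -0.0]
wrist_force: [0.6, -0.5, 0.3]
width: 1.001
shift cm [-0.04 -0.01  0.06] turn [ 0.  0. -0.]
shift cm [-0.04 -0.01  0.06] turn [ 0.    -0.     3.141]
t 6.525 pos [0.5699 0.2942 0.2366] F [ 0.6 -0.5  0.3] q [ 0.44  0.35  1.82 -0.    0.97  1.4 ] w 1.001
```

View pics/v6.png

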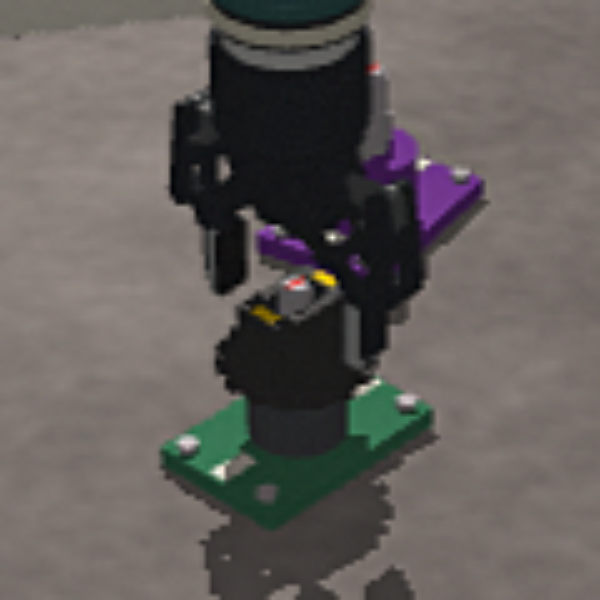

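The fingers are clear of the hub, which sits low with its marks at (265,313) and (325,280). I'll rise 12 cm, then move back out of the top camera's view to check.

```bash
python3 -m jog '[[[0,0,0,-3,0,0,0],[0,0,0,-6,0,0,0],[0,0,0,-9,0,0,0],[0,0,0,-12,0,0,0],[0,0,0,-15,0,0,0],[0,0,0,-15,0,0,0]]]'
python3 - <<'E'
from h import *
delta((.35,.50,.39),-55.1)
E
```

```text
time: 7.32
tool_pos: [0.5708, 0.2947, 0.3905]
tcp_rot: [-2.996, -0.941, -0.011]
wrist_force: [-0.2, -0.3, 0.0]
width: 1.003
shift cm [ -6.37 -29.47  -0.03] turn [ 0.001 -0.007 -0.   ]
shift cm [ -6.37 -29.47  -0.03] turn [-1.100e-02 -2.000e-03  3.141e+00]
t 7.325 pos [0.5708 0.2947 0.3905] F [-0.2 -0.3  0. ] q [ 0.44  0.21  1.7  -0.    1.23  1.4 ] w 1.003
```

```bash
python3 -m jog '[[[0,-1,-5,0,0,0,0],[0,-2,-10,0,0,0,0],[0,-3,-15,0,0,0,0],[0,-4,-20,0,0,0,0],[0,-5.5,-25,0,0,0,0],[0,-6.4,-29.5,0,0,0,0],[0,-6.4,-29.5,0,0,0,0],[0,-6.4,-29.5,0,0,0,0]]]'
python3 - <<'E'
from h import *
S=bot.read_camera("side")[:,:,::-1].copy();T=bot.read_camera("top")[:,:,::-1].copy()
cv2.imwrite("pics/side9.png",S);cv2.imwrite("pics/top9.png",T)
bs=(255,170,355,250);bt=(212,215,312,295)
a,b=blobs(S,yellow(S),bs,2),blobs(T,yellow(T),bt,2);print(a,b)
if len(a)>=2 and len(b)>=2:
    # side-left is the near mark = lower x; in top lower x = larger row
    ys=sorted([c for c,_ in a],key=lambda c:c[0]);yt=sorted([c for c,_ in b],key=lambda c:-c[1])
    p=[tri(ys[i],yt[i]) for i in(0,1)];d=p[1]-p[0];print(p,np.mean(p,0),np.linalg.norm(d),np.degrees(np.arctan2(d[1],d[0])))
S0=cv2.imread("pics/side0.png");d=cv2.absdiff(S,S0).max(2)[290:380,320:410];print("pulley diff px side",(d>40).sum())
cv2.imwrite("pics/v9.png",np.hstack([cv2.resize(T[215:295,212:292],(400,400)),cv2.resize(S[165:245,260:340],(400,400))]))
print(bot.read_state()["time"])
E
```

```text
time: 8.32
tool_pos: [0.3486, 0.4993, 0.3855]
tcp_rot: [2.995, 0.942, -0.002]
wrist_force: [-0.3, 0.5, -1.3]
width: 1.003
[(array([304.7, 195.2]), np.int32(10)), (array([292.3, 202.2]), np.int32(10))] [(array([244.22222222, 242.16666667]), np.int32(18)), (array([254.3 , 256.75]), np.int32(20))]
[array([0.55218938, 0.28250268, 0.09364761]), array([0.5878533 , 0.30604319, 0.09331749])] [0.57002134 0.29427293 0.09348255] 0.04273382496703037 33.42742557050345
pulley diff px side 31
8.425
```

View pics/v9.png

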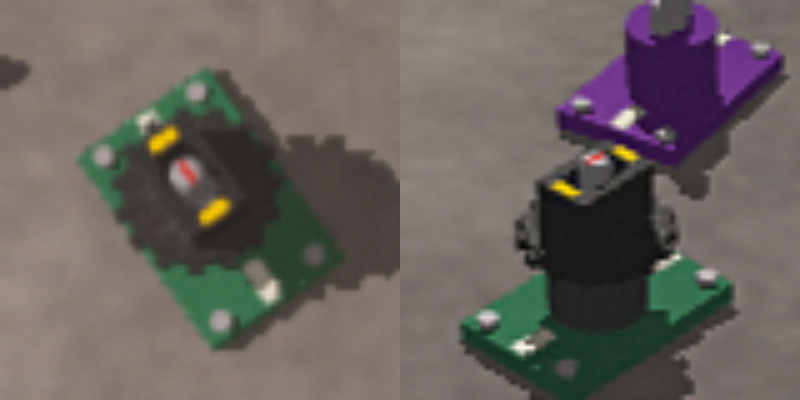

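The marks are in line with the stripes and the red line, and the shaft end stands out of the hub. The hub top is at z = 0.0935 (0.111 before), level, with its axis at (0.570, 0.294). I'll look into the 31 changed pixels near the pulley, then hand in.

Run:
```python
import cv2,numpy as np
for n,(x0,y0,x1,y1) in {"side":(325,295,405,375),"top":(395,195,455,265)}.items():
    a,b=[cv2.cvtColor(cv2.imread(f"pics/{n}{i}.png"),cv2.COLOR_BGR2GRAY)[y0:y1,x0:x1].astype(np.float32) for i in(0,9)]
    print(n,cv2.phaseCorrelate(a,b),(abs(a-b)>40).sum())
from workcell import bot
print(bot.finish_job(),bot.read_state()["time"])
```

```text
side ((-0.025886107511666978, -0.06558549449736972), 1.0011971026659012) 28
top ((0.0688347473766946, -0.036321384850985794), 1.006502956814236) 10
the job is handed in; nothing more can be done
the job is handed in; nothing more can be done
```

The sprocket is down on its seat with the keyways in line with the keys, and I handed the job in at about 8.4 s of the 32 s allowed. I gripped it by the hub flats, turned it 55.4° clockwise seen from above, pressed it down until it bottomed at 23 N, then let go and moved the arm clear.

Last checks, from two-view triangulation unless noted:
- **Height:** the hub top went from z = 0.111 to 0.0935, a drop of 17.5 mm. The gripper's own reading gave 17.8 mm, against 18 mm expected. By the stated dimensions the top should be at 0.092, so it reads 1.5 mm high, which is within the roughly 2 mm calibration.
- **Level:** the two yellow marks are within 0.4 mm of each other in height.
- **Position:** the hub centre is at (0.570, 0.294), within 1 mm of the stand's centre.
- **Angle:** the marks lie at 33.4°. The base edges gave 34.9° and the stripes 33.2–34.5°.
- **Pulley:** its image shifted less than 0.1 pixel in either view. A few dozen pixels near it did change brightness, which I put down to image noise or shadow.

No check failed. The job handover itself reports no verdict.

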